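# Roll a glass vial under the bench loupe

## Task

Get the glass vial ready for inspection on the loupe board: swing the keeper arm out of its lane, then roll the vial along the mat with light pushes on its side, without lifting or squeezing it, so that it comes to rest centred on the white line and never runs past it by more than half its own width. Then squeeze the spring button of the loupe carriage, slide the carriage along its rail to the end hole so that the loupe stands over the vial, and let go so that the button pops out into that hole. Leave the things lying around where they are.

Things in the scene. Friction and masses are not known exactly. Their poses are not given: they have to be found in the camera images.
- jig: Fixed grey inspection board, 224 mm along x, y from -108 to +76 mm, 10 mm thick. Origin on the table, under the middle of the white line. x: rolling direction, away from the robot; y: along the line, to the left. The lane, a black mat with top 12 mm above the table, lies between fences at y = -33 and +33 mm (tops at 20 mm) and ledges at x = -106 and +58 mm (tops at 18 mm).
- line (a point): Middle of the white line across the mat, at mat level (12 mm above the table), x = 0, y = 0 of the board; axes as the board's.
- vial: Glass vial with white screw cap lying in the lane, 60 mm long, 35 g. Origin on its axis, mid-length, 26 mm above the table; y is its axis (cap at +y), x and z turn as it rolls. Glass body 28 mm thick from y = -30 to +14 mm, cap 24 mm thick. On the mat it stops within a few mm once the push ends. It starts near x = -84 mm of the board, behind the keeper.
- keeper (a joint): Angle of the keeper arm (rad) about an upright pivot at x = -48, y = +46 mm of the board; arm 22 to 28 mm above the table, 64 mm long. At 0 it lies across the lane, pointing to -y; growing, its tip swings away from the robot; at 1.57 it points along +x and the lane is clear. Range 0 to 1.75. It stays where it is left; about 1 N at the knob moves it.
- keeper_knob (a point): Upright knob on the keeper arm, 58 mm from the pivot: black, 15 mm in diameter from 41 to 59 mm above the table, on an 8 mm post. This point lies on its axis, 50 mm above the table.
- carriage (a joint): Position of the black loupe carriage on its rail (m): 0 parked at the right-hand hole, 0.040 middle hole, 0.080 left-hand end hole, where the loupe stands over the middle of the white line. It slides to the board's +y. Locked while the button is out in a hole; 1 to 3 N slide it with the button pressed.
- carriage_grip (a point): Point to squeeze on the carriage, 42 mm above the table; axes as the board's. Heel plate's outer face 21 mm to +x of it; button's face 28 mm to -x when out, 21 mm when pressed fully in. Carriage 27 to 57 mm above the table, from 54 mm to -y to 14 mm to +y of this point. The loupe's arm leaves it 44 mm to -y of this point, towards the robot, lower than 72 mm.
- button (a joint): How far the spring button is pressed in, in m: 0 out (pin in a hole, carriage locked), 0.007 fully in (pin clear of the rail). Between holes the pin rests on the rail and it stays in by about 0.005. Spring of 4 to 8.5 N.
- button_face (a point): Middle of the round steel button's outer face (16 mm in diameter), facing the robot; it is pressed to the board's +x.
- loupe (a point): Centre of the round loupe, a lens in a black ring 57 mm in diameter, its underside 55 mm above the table (15 mm clear of the vial).
- stopper_big: Black rubber stopper, 26 mm, standing on the table behind the board; leave alone. Origin at its foot.
- stopper_small: Black rubber stopper, 22 mm, standing beside the other; leave alone. Origin at its foot.
- spatula: Steel stirring rod, 160 mm long, 7 mm high, lying on the table left of the board; leave alone. Origin at its middle, underside.
- flask (a point): Obstacle, never moves: middle of a tall glass conical flask about 150 mm wide and up to 0.45 m high, on a stirrer (x 0.52 to 0.77 m, y -0.08 to 0.14 m, 0.12 m high), held by a stand to its left. Come to the board and leave it from the robot's side, clear of the flask.
Not all that is in view belongs to the job. There is more than one size of the vial; the one meant has the size given above.

How it is judged:
On the way, in this order (a step that is already met when the one before it is completed fails the run):
1. the keeper arm is swung out of the lane, the vial still in front of the line (value of joint keeper above 1.25 rad and x of vial in the frame of line below -0.02 m), for 0.2 s.
2. the vial rests on the white line, within 6 mm and square to the lane, while the loupe is still parked (x of vial in the frame of line between -0.006 and 0.006 m and angle between the y axis of vial and the y axis of line, either way round below 0.14 rad and linear speed of vial below 0.005 m/s and value of joint carriage below 0.005 m), for 0.4 s.
3. the loupe carriage stands at the end hole and its button has popped out (value of joint carriage above 0.0775 m and value of joint button below 0.0025 m), for 0.3 s.
At the end, for the whole second after the job is handed in: The keeper arm is out of the lane (over 1.25 rad), the vial lies at rest on the mat with its axis within 6 mm of the white line and within 0.14 rad of parallel to it, the loupe carriage is at the end hole (within 2.5 mm of 80 mm) with its button popped out (pressed in by under 2.5 mm) (all of step 3 and value of joint keeper above 1.25 rad and x of vial in the frame of line between -0.006 and 0.006 m and angle between the y axis of vial and the y axis of line, either way round below 0.14 rad and linear speed of vial below 0.005 m/s); the robot touches nothing.
It fails at once if the vial runs more than 14 mm past the white line (x of vial in the frame of line above 0.014 m).
It fails at once if the vial is lifted off the mat by more than 6 mm (z of vial in the frame of line above 0.02 m).
It fails at once if the vial is squeezed or struck with more than 8 N (contact force between the fingers and vial above 8 N).
It fails at once if a bystander is moved more than 20 mm (distance of any of stopper_big, stopper_small, spatula from where it was at the start of the episode above 0.02 m).
It also fails if it takes over 61 s, if anything falls off the work surface, if the arm or the gripper's body presses on something with over 40 N, if the wrist force passes 120 N, or if a joint passes its speed limit or range.

## Robot

A 6-joint arm with a two-finger parallel gripper is mounted at the origin on a cart in front of the work surface, level with it; the furniture and walls round the work are solid. World frame = base frame: x ahead of the robot, y to its left, z up, the work surface at z = 0. Lengths are in m, angles in rad, forces in N, time in s.
With the tool pointing down it reaches from about 0.35 to 0.975 m from the base axis. Payload 4.9 kg.
Tool frame: the origin (TCP) lies midway between the tips of the shut fingers; the grasp point (between the pads) lies 19 mm behind it; z points along the fingers, y is the direction in which the jaws open and shut (so a half turn about z gives the same grasp; the last joint's range is limited). The gripper opens to 85 mm and grips with 20 to 120 N. Pads are 22 mm wide; open, the fingers measure 114 mm over their backs; the gripper's body (76 mm by 85 mm) begins 54 mm behind the grasp point. The pads swing forward as they close: fully open they stand 13 mm farther back than shut.
Start: joints at [1.19, 0.053, 1.613, -0, 1.476, -0.119], TCP at [0.162, 0.604, 0.231] pointing down, gripper open.
Joint ranges: [-3.01, 3.01], [-1.01, 2.22], [0.06, 2.58], [-1.02, 4.17], [0.09, 2.62], [-3.14, 3.14]. Speed limits (rad/s): [2.57, 2.57, 3.14, 3.14, 3.14, 3.14].

## Interface

Orientations are given as a rotation vector (axis times angle).
In Python, from station import ctrl gives the robot as it stands.
- The arm moves only by the tool play_rows, never from a script. Its argument "motion" is a list that holds one entry, the list of rows, each a list of 7 numbers: the closure, from -1 (fully open) to 1 (shut), then the shift along the tool's x, y, z in cm, then the turn, a rotation vector about the tool's x, y, z in degrees. A call has 1 to 20 rows; each row is the pose to reach, as a shift and turn from the pose measured when the call began, along the tool's axes at that moment; what a row does not reach only later rows make up. A row lasts 1/8 s, in which the tool goes at most 62.5 mm and 10.7 degrees, less where a joint would pass 70% of its speed; a pose out of reach is approached as far as the arm can. A call with a gripper value outside its range is refused whole. The fingers move at their own pace and stop on an object; "newtons" is the grip in N (left out, the last holds). Time passes only in rows, so rows that repeat a pose let the fingers close. It gives the time, the measured TCP pose, the force and the opening at its end, in the units of the state.
- ctrl.get_obs(): the state, without advancing time (a new reading comes with each control period).
- ctrl.get_image(name): name is "side" or "top" or "wrist"; returns a dict with "color" (480x640x3 uint8, red, green, blue), "mtx" (3x3 intrinsics, pixels), "T" (4x4, takes a point from camera to world coordinates). Camera axes: x right, y up, looking along -z (the intrinsics and any distortion apply to the point x, -y, -z); pixel columns grow to the right and rows downward; lengths in m; the calibration is good to about 2 mm. A picture is of the moment at which its call begins. There is no depth.
- ctrl.finish_job(): hands the job in, once; it reports no verdict.
The state is a dict: "t": time; "q": joint angles; "dq": joint speeds; "effort": joint torques, N m; "tool_pos": TCP position; "tool_rot": TCP orientation; "contact_force": force on the tool from outside, world axes, zero at the start; "wrist_torque": the same for the moment, N m; "opening": finger opening in m.
Only numpy, scipy, OpenCV 4.12 (cv2) and the standard library are available. Lean on these libraries where they do the work, as an engineer would, in place of code of your own. Each camera call takes 0.05 s, during which the arm holds its last target.

## Working session

There is one attempt and no reset: what is moved stays moved. The work goes in short steps, Python scripts to look and compute and a tool call to move; the robot and the scene stay as the last step left them, time stands still between calls to the robot, and variables do not carry over. Pictures are saved under pics/ and viewed, and the job is handed in when it is done.

Besides the shell and the picture viewer there is one more tool, called after "Call:" as name(argument=value, ...), one argument or row to a line, values as JSON. play_rows: Moves the arm, as the interface text tells. Its arguments: {"type":"object","properties":{"motion":{"type":"array"},"newtons":{"type":"number"}},"required":["motion"]}

```bash
ls; mkdir -p pics; python3 - <<'E'
from station import ctrl
import cv2,json
o=ctrl.get_obs()
print(o)
for n in ["side","top","wrist"]:
    d=ctrl.get_image(n)
    cv2.imwrite(f"pics/{n}0.png",d["color"][:,:,::-1])
    print(n,d["mtx"].round(1).tolist(),d["T"].round(3).tolist(),[k for k in d])
E
```

```text
pics
{'t': 0.0, 'q': array([ 1.19003290e+00,  5.33460250e-02,  1.61430551e+00, -1.21076813e-05,
        1.47598649e+00, -1.19055180e-01]), 'dq': array([0.00141645, 0.00133501, 0.0019261 , 0.00030639, 0.00059927,
       0.00094243]), 'effort': array([ 1.32181063e-03, -3.93706620e+01, -3.70165443e+01, -8.21990352e-05,
        7.04276143e-03, -2.83819773e-06]), 'tool_pos': array([0.16150931, 0.60312472, 0.23006286]), 'tool_rot': array([-0.4098517 , -3.11424333,  0.00311724]), 'contact_force': array([-0.16558203,  0.49440662, -0.2844132 ]), 'wrist_torque': array([-0.00745061, -0.02251624, -0.03707029]), 'opening': 0.08593314369172601}
side [[533.2, 0.0, 323.6], [0.0, 533.2, 239.9], [0.0, 0.0, 1.0]] [[1.0, 0.008, -0.028, 0.538], [-0.028, 0.501, -0.865, -0.872], [0.007, 0.865, 0.501, 0.676], [0.0, 0.0, 0.0, 1.0]] ['color', 'mtx', 'T']
top [[455.7, 0.0, 322.3], [0.0, 455.7, 245.9], [0.0, 0.0, 1.0]] [[0.017, 0.993, -0.119, 0.461], [-1.0, 0.015, -0.013, -0.037], [-0.011, 0.119, 0.993, 1.111], [0.0, 0.0, 0.0, 1.0]] ['color', 'mtx', 'T']
wrist [[401.6, 0.0, 318.3], [0.0, 401.6, 238.3], [0.0, 0.0, 1.0]] [[0.258, -0.919, -0.297, 0.085], [0.966, 0.245, 0.081, 0.624], [-0.001, -0.308, 0.951, 0.372], [0.0, 0.0, 0.0, 1.0]] ['color', 'mtx', 'T']
```

View pics/side0.png

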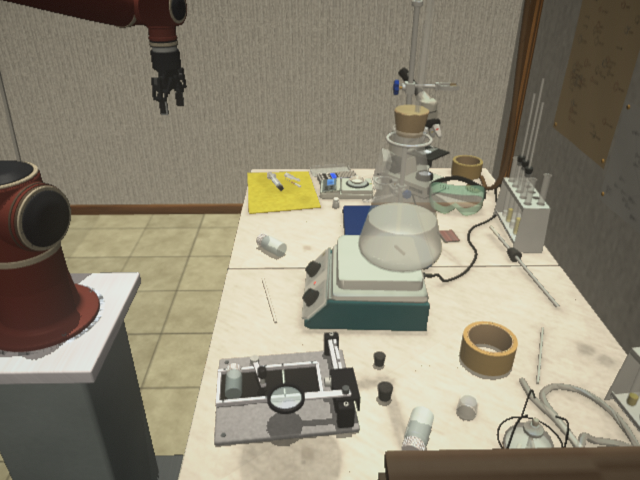

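View pics/top0.png

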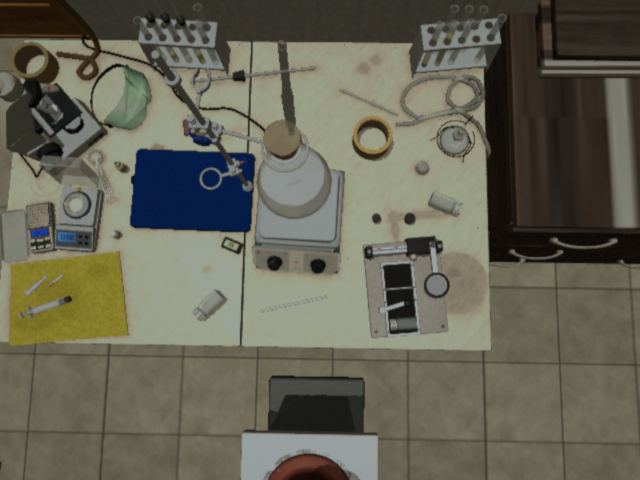

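The board is at top (405,287) and side (285,395). There are three vials: in the lane at top (403,325), and outside it at (445,203) and (210,305). Only the lane one sits behind the keeper as described. I'll confirm in enlarged crops.

```bash
python3 - <<'E'
import cv2
a=cv2.imread("pics/top0.png")[225:345,350:470]; cv2.imwrite("pics/top0c.png",cv2.resize(a,None,fx=5,fy=5,interpolation=cv2.INTER_CUBIC))
a=cv2.imread("pics/side0.png")[325:450,205:365]; cv2.imwrite("pics/side0c.png",cv2.resize(a,None,fx=4.5,fy=4.5,interpolation=cv2.INTER_CUBIC))
E
```

```text
(no output)
```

View pics/top0c.png

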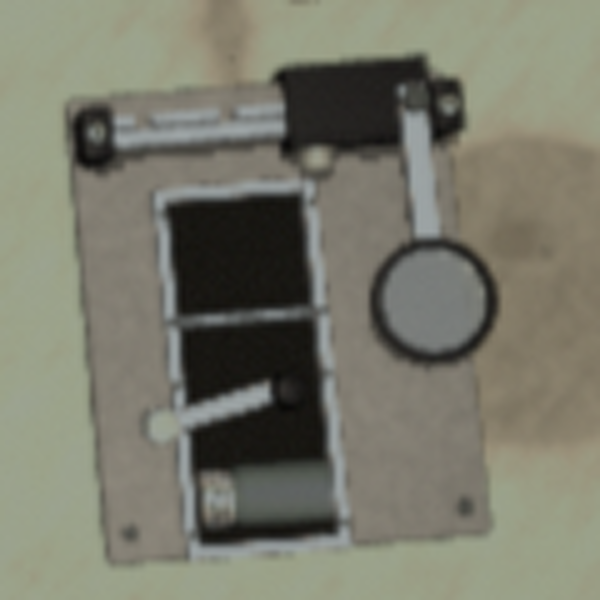

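View pics/side0c.png

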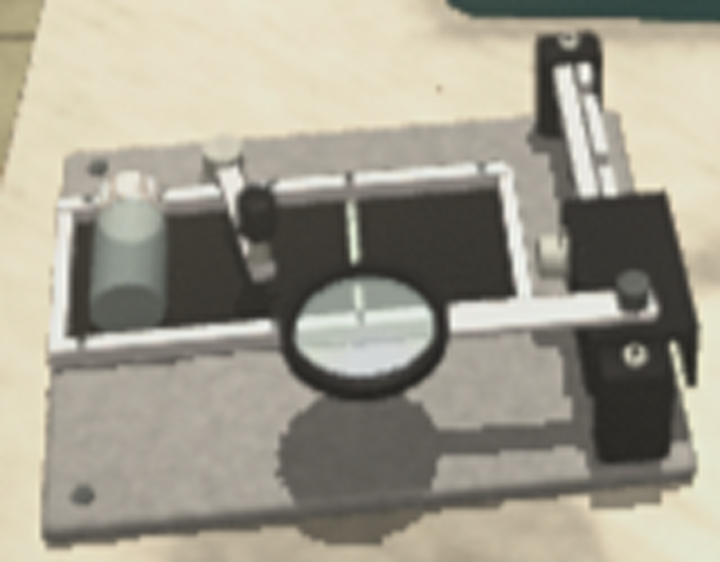

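View pics/wrist0.png

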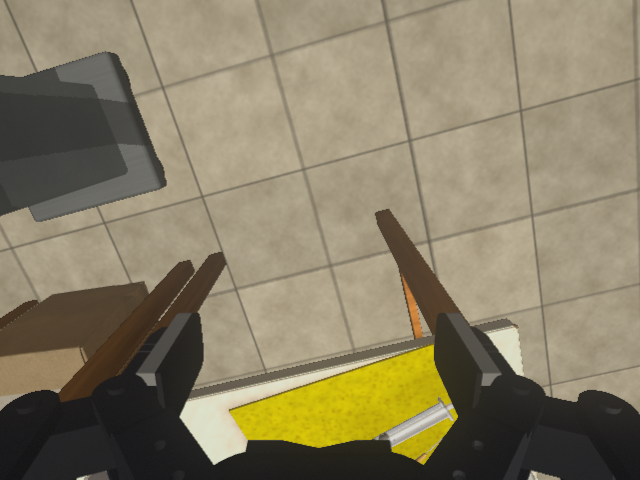

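The crops confirm the lane vial: body about 60 mm long, cap to the left (+y), behind the keeper. Next I'll fit the board pose.

```bash
cat > h.py <<'E'
import numpy as np
from scipy.optimize import least_squares
from scipy.spatial.transform import Rotation as R
def proj(d,P):
    P=np.atleast_2d(P); T=d["T"]; p=(P-T[:3,3])@T[:3,:3]
    p=p*[1,-1,-1]; q=p@d["mtx"].T; return q[:,:2]/q[:,2:]
def ray(d,uv):
    v=np.linalg.inv(d["mtx"])@[uv[0],uv[1],1]; v=v*[1,-1,-1]; return d["T"][:3,3],d["T"][:3,:3]@v
def atz(d,uv,z):
    o,v=ray(d,uv); return o+v*(z-o[2])/v[2]
def b2w(b,P):
    P=np.atleast_2d(np.array(P,float)); c,s=np.cos(b[2]),np.sin(b[2])
    return np.c_[b[0]+c*P[:,0]-s*P[:,1], b[1]+s*P[:,0]+c*P[:,1], P[:,2]]
def w2b(b,P):
    P=np.atleast_2d(np.array(P,float)); c,s=np.cos(b[2]),np.sin(b[2]);x=P[:,0]-b[0];y=P[:,1]-b[1]
    return np.c_[c*x+s*y,-s*x+c*y,P[:,2]]
E
python3 - <<'E'
from h import *
from station import ctrl
t=ctrl.get_image("top"); s=ctrl.get_image("side")
ct=lambda u,v:(350+(u+.5)/5-.5,225+(v+.5)/5-.5); cs=lambda u,v:(205+(u+.5)/4.5-.5,325+(v+.5)/4.5-.5)
L=[(t,ct(70,100),(.112,.076,.01)),(t,ct(110,563),(-.112,.076,.01)),(t,ct(491,528),(-.112,-.108,.01)),
(t,ct(182,323),(0,.033,.012)),(t,ct(322,311),(0,-.033,.012)),
(t,ct(162,427),(-.048,.046,.028)),
(s,cs(70,153),(-.112,.076,.01)),(s,cs(45,530),(-.112,-.108,.01)),(s,cs(692,472),(.112,-.108,.01)),(s,cs(222,152),(-.048,.046,.028)),(s,cs(362,322),(0,-.033,.012))]
def f(b): return np.concatenate([(proj(d,b2w(b,P))[0]-uv) for d,uv,P in L])
r=least_squares(f,[.46,-.2,.1]); print(r.x); print(r.fun.reshape(-1,2).round(1))
b=r.x
print("vial ends", w2b(b,[atz(t,ct(202,497),.026),atz(t,ct(333,490),.026)]))
for d,uv in((t,ct(288,390)),(s,cs(257,205))):
    k=w2b(b,atz(d,uv,.055 if d is t else .05))[0]; print("knob",k,np.arctan2(k[0]+.048,-(k[1]-.046)))
print("loupe",w2b(b,atz(t,ct(434,300),.058)))
print("button",w2b(b,atz(t,ct(318,160),.042)),w2b(b,atz(s,cs(550,255),.042)))
for n,p in dict(st=ct(0,0)).items(): pass
for uv in [(376,218),(410,219),(295,304),(262,312),(327,297)]: print(uv,atz(t,uv,.005).round(3), w2b(b,atz(t,uv,.005)).round(3))
np.save("b.npy",b)
E
```

```text
[ 0.49428829 -0.20860828  0.09009142]
[[-0.1 -0.4]
 [-0.1  0.4]
 [ 1.   1.7]
 [-0.6 -0.2]
 [-1.2  0.1]
 [ 0.6 -0.4]
 [-0.7 -0.8]
 [-1.3 -0.3]
 [ 1.9 -0.9]
 [ 0.9  0.7]
 [ 0.   1.2]]
vial ends [[-0.08257446  0.03136842  0.026     ]
 [-0.08380373 -0.03011846  0.026     ]]
knob [-0.03542518 -0.0085433   0.055     ] 0.2265882846240722
knob [-0.03580352 -0.00576937  0.05      ] 0.23137354787432482
loupe [[ 0.00059272 -0.07871751  0.058     ]]
button [[ 0.07018865 -0.03505734  0.042     ]] [[ 0.06866677 -0.03453254  0.042     ]]
(376, 218) [ 0.665 -0.154  0.005] [[0.175 0.04  0.005]]
(410, 219) [ 0.664 -0.237  0.005] [[ 0.166 -0.043  0.005]]
(295, 304) [0.452 0.041 0.005] [[-0.02   0.252  0.005]]
(262, 312) [0.431 0.12  0.005] [[-0.033  0.333  0.005]]
(327, 297) [ 0.47  -0.036  0.005] [[-0.009  0.174  0.005]]
```

```bash
cat >> h.py <<'E'
def delta(o,pos,yaw=None):
    """pos world (m), yaw = world direction of tool x (deg), tool down. gives shift cm (tool axes) and turn deg"""
    R0=R.from_rotvec(o["tool_rot"])
    sh=R0.inv().apply(np.array(pos)-o["tool_pos"])*100
    y=np.radians(yaw); X=np.array([np.cos(y),np.sin(y),0]);Z=np.array([0,0,-1.]);Y=np.cross(Z,X)
    Rt=R.from_matrix(np.c_[X,Y,Z])
    return sh.round(2),np.degrees((R0.inv()*Rt).as_rotvec()).round(1)
E
python3 - <<'E'
from h import *
from station import ctrl
b=np.load("b.npy"); o=ctrl.get_obs(); print(o["t"])
byaw=np.degrees(b[2]); print(byaw)
kn=lambda th:(-.048+.058*np.sin(th),.046-.058*np.cos(th),.12)
print(delta(o,[.40,.22,.23],90))
P=b2w(b,kn(.227))[0]; print(P, delta(o,P,90),delta(o,P,byaw-40))
E
```

```text
0.25
5.16185792777239
(array([-32.95, -30.87,   0.1 ]), array([-0.1,  0. , 75. ]))
[ 0.460429   -0.22222186  0.12      ] (array([-50.23, -72.01,  11.13]), array([-0.1,  0. , 75. ])) (array([-50.23, -72.01,  11.13]), array([-0.000e+00, -1.000e-01, -1.602e+02]))
```

Call:
play_rows(
  motion=[
    [[0.48, -4.7, -4.4, 0, 0, 0, 8], [0.48, -9.4, -8.8, 0, 0, 0, 16], [0.48, -14, -13.2, 0, 0, 0, 25], [0.48, -19, -17.6, 0, 0, 0, 34], [0.48, -24, -22, 0, 0, 0, 43], [0.48, -28.5, -26.5, 0, 0, 0, 52], [0.48, -33, -31, 0, 0, 0, 61], [0.48, -35.2, -36, 1, 0, 0, 70], [0.48, -37.4, -41, 2, 0, 0, 79], [0.48, -39.6, -46, 3, 0, 0, 88], [0.48, -41.8, -51, 4, 0, 0, 97], [0.48, -44, -56, 5, 0, 0, 106], [0.48, -46.2, -61, 6, 0, 0, 115], [0.48, -48.2, -66.5, 7, 0, 0, 124], [0.48, -50.2, -72, 7, 0, 0, 133], [0.48, -50.2, -72, 7, 0, 0, 142], [0.48, -50.2, -72, 7, 0, 0, 151], [0.48, -50.2, -72, 7, 0, 0, 160], [0.48, -50.2, -72, 7, 0, 0, 169], [0.48, -50.2, -72, 7, 0, 0, 169]],
  ],
)

```text
t: 2.75
tool_pos: [0.4601, -0.222, 0.1613]
tool_rot: [3.139, -0.107, -0.001]
contact_force: [0.7, -0.1, 0.5]
opening: 0.0225
```

```bash
python3 - <<'E'
from h import *
from station import ctrl
import cv2
o=ctrl.get_obs(); print(o["t"],o["q"].round(2),o["opening"])
d=ctrl.get_image("wrist"); im=d["color"][:,:,::-1].copy(); cv2.imwrite("pics/w1raw.png",im)
b=np.load("b.npy")
for P in [(-.112,.076,.01),(-.112,-.108,.01),(0,.033,.012),(0,-.033,.012),(-.048,.046,.028),(-.048+.058*np.sin(.227),.046-.058*np.cos(.227),.059),(.097,-.036,.042),(.069,-.036,.042),(0,-.08,.055)]:
    u=proj(d,b2w(b,P))[0]; print(P,u.round(0))
    cv2.circle(im,tuple(int(x) for x in u),3,(0,0,255),-1)
cv2.imwrite("pics/w1.png",im)
print(delta(o,b2w(b,(0,0,.12))[0],byaw:=np.degrees(b[2])-40))
E
```

```text
2.75 [-0.59 -0.17  1.95 -0.    1.37  1.04] 0.022461934785199363
(-0.112, 0.076, 0.01) [229. 322.]
(-0.112, -0.108, 0.01) [454. 290.]
(0, 0.033, 0.012) [252. 181.]
(0, -0.033, 0.012) [342. 166.]
(-0.048, 0.046, 0.028) [244. 252.]
(np.float64(-0.03494678083565221), np.float64(-0.010512064813166258), 0.059) [318. 237.]
(0.097, -0.036, 0.042) [326.   5.]
(0.069, -0.036, 0.042) [333.  58.]
(0, -0.08, 0.055) [421. 164.]
(array([ 3.32, -1.57,  4.13]), array([ 0.1,  0. , 30.9]))
```

View pics/w1.png

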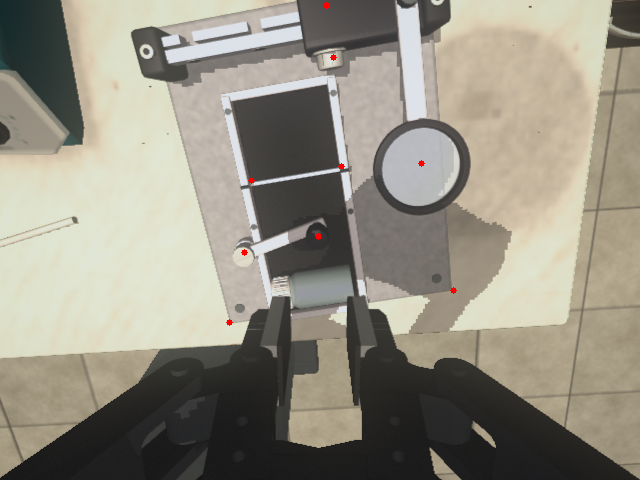

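The wrist view shows projected board features (red) landing on the real ones within 2 to 3 px: line ends (252,181) and (342,166), knob (318,237), button (333,58). Zooming in to refine.

```bash
python3 - <<'E'
import cv2
a=cv2.imread("pics/w1raw.png")
cv2.imwrite("pics/w1c.png",cv2.resize(a[140:325,215:365],None,fx=5*.64,fy=5*.64,interpolation=cv2.INTER_CUBIC))
cv2.imwrite("pics/w1d.png",cv2.resize(a[0:120,200:370],None,fx=4.5,fy=4.5,interpolation=cv2.INTER_CUBIC))
E
```

```text
(no output)
```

View pics/w1c.png

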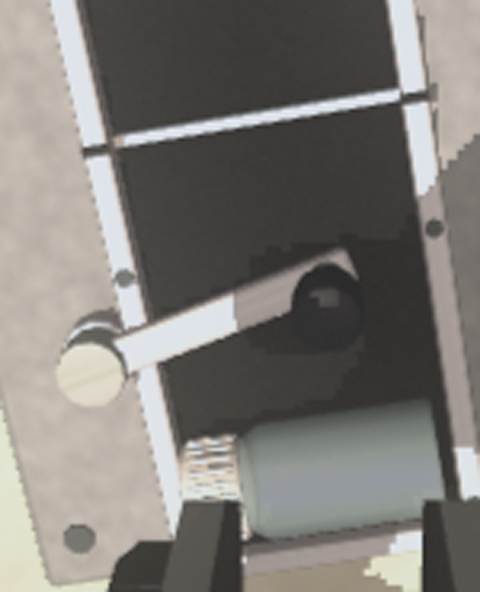

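View pics/w1d.png

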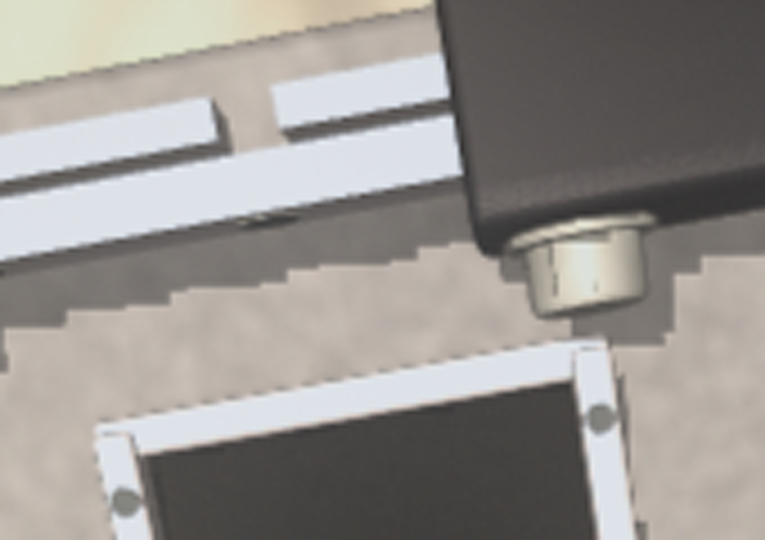

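```bash
python3 - <<'E'
from h import *
from station import ctrl
w=ctrl.get_image("wrist"); b=np.load("b.npy")
c=lambda u,v:(215+u/3.2,140+v/3.2); e=lambda u,v:(200+u/4.5,0+v/4.5)
L=[(c(402,95),(0,-.033,.012)),(c(118,141),(0,.0315,.012)),(e(148,452),(.058,.033,.018)),(e(573,382),(.058,-.033,.018))]
for uv,P in L: print(P,w2b(b,atz(w,uv,P[2])).round(4))
for nm,uv,z in[("corner",c(45,583),.01),("button",e(588,309),.042),("knobtop",c(328,300),.059),("vialL",c(183,468),.026),("vialR",c(440,452),.026),
  ("vfrontL",c(262,412),.033),("vfrontR",c(430,402),.033),("vrearR",c(425,520),.026),("loupe",(421,167),.058),("carriage left near bottom edge",e(480,250),.0),("holefar",(148,50),.05)]:
    print(nm,w2b(b,atz(w,uv,z)).round(4))
def f(q): return np.concatenate([proj(w,b2w(q,P))[0]-uv for uv,P in L])
r=least_squares(f,b); print(r.x,b,r.fun.round(1))
E
```

```text
(0, -0.033, 0.012) [[-0.0022 -0.032   0.012 ]]
(0, 0.0315, 0.012) [[-0.0024  0.0335  0.012 ]]
(0.058, 0.033, 0.018) [[0.0559 0.0333 0.018 ]]
(0.058, -0.033, 0.018) [[ 0.0557 -0.0308  0.018 ]]
corner [[-0.112  0.076  0.01 ]]
button [[ 0.0633 -0.0335  0.042 ]]
knobtop [[-0.033  -0.0103  0.059 ]]
vialL [[-0.0788  0.0316  0.026 ]]
vialR [[-0.0842 -0.0288  0.026 ]]
vfrontL [[-0.0649  0.01    0.033 ]]
vfrontR [[-0.0684 -0.028   0.033 ]]
vrearR [[-0.1012 -0.0229  0.026 ]]
loupe [[-0.0012 -0.0789  0.058 ]]
carriage left near bottom edge [[ 0.0776 -0.0201  0.    ]]
holefar [[0.0888 0.0693 0.05  ]]
[ 0.49191946 -0.20739836  0.08836685] [ 0.49428829 -0.20860828  0.09009142] [-0.5  0.3  0.7 -0.4 -1.4  0.4  1.3 -0.2]
```

```bash
python3 - <<'E'
from h import *
from station import ctrl
b=np.array([.4928,-.2079,.089]); np.save("b.npy",b)
o=ctrl.get_obs(); print(o["t"])
yaw=np.degrees(b[2])-40
kn=lambda th,z,r=.058:(-.048+r*np.sin(th),.046-r*np.cos(th),z)
print(delta(o,b2w(b,kn(.24,.08))[0],yaw))
for th in np.arange(.24,1.75,.1): print(round(th,2),delta(o,b2w(b,kn(th,.033))[0],yaw)[0])
E
```

```text
2.85
(array([-0.05, -0.08,  8.13]), array([ 0.1,  0. , 31. ]))
0.24 [-0.05 -0.08 12.83]
0.34 [ 0.47 -0.33 12.83]
0.44 [ 0.97 -0.63 12.83]
0.54 [ 1.43 -0.98 12.83]
0.64 [ 1.86 -1.38 12.83]
0.74 [ 2.24 -1.81 12.83]
0.84 [ 2.58 -2.28 12.83]
0.94 [ 2.87 -2.78 12.83]
1.04 [ 3.11 -3.31 12.83]
1.14 [ 3.3  -3.86 12.83]
1.24 [ 3.42 -4.42 12.83]
1.34 [ 3.5  -5.   12.83]
1.44 [ 3.51 -5.58 12.82]
1.54 [ 3.47 -6.16 12.82]
1.64 [ 3.37 -6.73 12.82]
1.74 [ 3.21 -7.29 12.82]
```

Call:
play_rows(
  motion=[
    [[0.41, 0, 0, 1.5, 0, 0, 10], [0.41, 0, 0, 4, 0, 0, 20], [0.41, 0, 0, 7, 0, 0, 31], [0.41, 0, 0, 8, 0, 0, 31], [0.41, 0, 0, 8, 0, 0, 31]],
  ],
)

```text
t: 3.48
tool_pos: [0.4598, -0.2219, 0.0809]
tool_rot: [2.998, -0.936, -0.002]
contact_force: [0.0, 0.2, -0.2]
opening: 0.0253
```

```bash
python3 - <<'E'
from h import *
from station import ctrl
import cv2
o=ctrl.get_obs(); print(o["t"],o["opening"],o["tool_pos"])
d=ctrl.get_image("wrist"); im=d["color"][:,:,::-1].copy()
g=proj(d,o["tool_pos"]-[0,0,0.03])[0]; print(g)
cv2.circle(im,tuple(int(x) for x in g),3,(0,0,255),-1)
cv2.imwrite("pics/w2.png",im)
E
```

```text
3.475 0.025274553612682542 [ 0.45983189 -0.22185355  0.08094845]
[317.20086898 284.17473006]
```

View pics/w2.png

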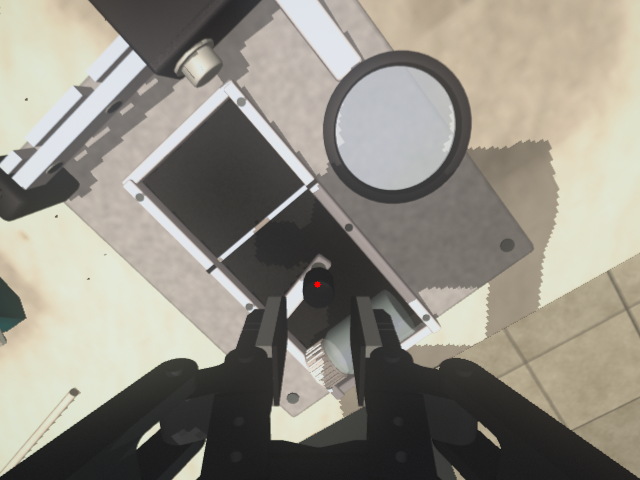

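The knob (318,287) sits right on the projected tool axis, with the fingers either side and clear of the vial. Next I lower over it and sweep along the arc.

```bash
python3 - <<'E'
from h import *
from station import ctrl
b=np.load("b.npy"); o=ctrl.get_obs()
yaw=np.degrees(b[2])-40
kn=lambda th,z,r=.058:(-.048+r*np.sin(th),.046-r*np.cos(th),z)
for th in np.arange(.24,1.80,.1): print(round(th,2),delta(o,b2w(b,kn(th,.033))[0],yaw)[0])
E
```

```text
0.24 [-0.13 -0.04  4.9 ]
0.34 [ 0.19 -0.53  4.9 ]
0.44 [ 0.46 -1.04  4.9 ]
0.54 [ 0.68 -1.58  4.9 ]
0.64 [ 0.84 -2.13  4.9 ]
0.74 [ 0.95 -2.7   4.9 ]
0.84 [ 1.   -3.28  4.9 ]
0.94 [ 0.99 -3.86  4.9 ]
1.04 [ 0.92 -4.44  4.89]
1.14 [ 0.8  -5.    4.89]
1.24 [ 0.62 -5.55  4.89]
1.34 [ 0.39 -6.08  4.89]
1.44 [ 0.1  -6.59  4.89]
1.54 [-0.23 -7.06  4.89]
1.64 [-0.61 -7.5   4.89]
1.74 [-1.03 -7.9   4.89]
```

Call:
play_rows(
  motion=[
    [[0.41, -0.1, 0, 2.5, 0, 0, 0], [0.41, -0.1, 0, 4.7, 0, 0, 0], [0.41, 0.2, -0.5, 4.7, 0, 0, 0], [0.41, 0.46, -1.04, 4.7, 0, 0, 0], [0.41, 0.68, -1.58, 4.7, 0, 0, 0], [0.41, 0.84, -2.13, 4.7, 0, 0, 0], [0.41, 0.95, -2.7, 4.7, 0, 0, 0], [0.41, 1.0, -3.28, 4.7, 0, 0, 0], [0.41, 0.99, -3.86, 4.7, 0, 0, 0], [0.41, 0.92, -4.44, 4.7, 0, 0, 0], [0.41, 0.8, -5.0, 4.7, 0, 0, 0], [0.41, 0.62, -5.55, 4.7, 0, 0, 0], [0.41, 0.39, -6.08, 4.7, 0, 0, 0], [0.41, 0.1, -6.59, 4.7, 0, 0, 0], [0.41, -0.23, -7.06, 4.7, 0, 0, 0], [0.41, -0.61, -7.5, 4.7, 0, 0, 0], [0.41, -1.0, -7.9, 4.7, 0, 0, 0], [0.41, -1.0, -7.9, 4.7, 0, 0, 0]],
  ],
)

```text
t: 5.78
tool_pos: [0.497, -0.1511, 0.0348]
tool_rot: [2.998, -0.936, 0.0]
contact_force: [0.8, -0.4, -0.4]
opening: 0.0251
```

```bash
python3 - <<'E'
from h import *
from station import ctrl
import cv2
o=ctrl.get_obs(); b=np.load("b.npy"); print(o["t"],o["contact_force"])
for n in ["wrist"]:
    d=ctrl.get_image(n); im=d["color"][:,:,::-1].copy(); cv2.imwrite(f"pics/{n}3.png",im)
print(w2b(b,o["tool_pos"]))
E
```

```text
5.775 [ 0.84650914 -0.38689285 -0.40310625]
[[0.0092402  0.05616133 0.03476369]]
```

View pics/wrist3.png

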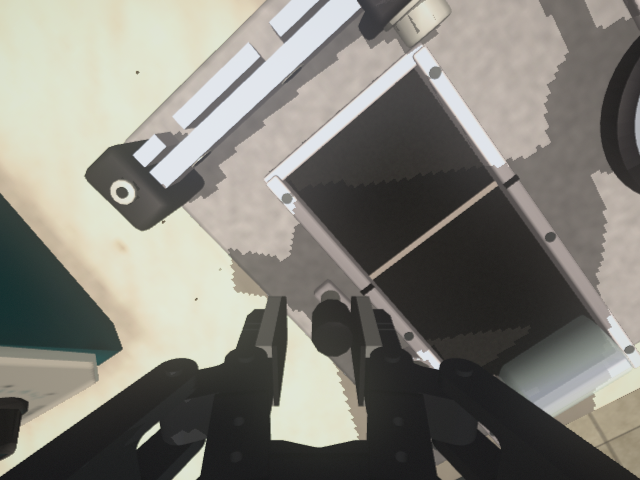

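```bash
python3 - <<'E'
from h import *
from station import ctrl
b=np.load("b.npy"); o=ctrl.get_obs()
for P in [(-.06,.02,.12),(-.118,-.008,.10)]: print(delta(o,b2w(b,P)[0],np.degrees(b[2])))
E
```

```text
(array([-3.02,  7.2 , -8.51]), array([  0.1,  -0. , -39.8]))
(array([-5.69, 13.06, -6.51]), array([  0.1,  -0. , -39.8]))
```

Call:
play_rows(
  motion=[
    [[0.41, 0, 0, -3, 0, 0, 0], [0.41, 0, 0, -8.5, 0, 0, 0], [0.41, -1.5, 3.5, -8.5, 0, 0, -10], [0.76, -3, 7.2, -8.5, 0, 0, -20], [0.76, -4.4, 10, -7.5, 0, 0, -30], [0.76, -5.7, 13, -6.5, 0, 0, -40], [0.76, -5.7, 13, -6.5, 0, 0, -40], [0.76, -5.7, 13, -6.5, 0, 0, -40]],
  ],
)

```text
t: 6.82
tool_pos: [0.3767, -0.2259, 0.1003]
tool_rot: [3.137, 0.142, 0.001]
contact_force: [-0.2, -0.3, 0.1]
opening: 0.0101
```

```bash
python3 - <<'E'
from h import *
from station import ctrl
import cv2
o=ctrl.get_obs(); b=np.load("b.npy"); print(o["t"],o["contact_force"],o["opening"])
for n in ["wrist","top"]:
    d=ctrl.get_image(n); im=d["color"][:,:,::-1].copy()
    if n=="top": im=cv2.resize(im[225:345,350:470],None,fx=5,fy=5,interpolation=cv2.INTER_CUBIC)
    cv2.imwrite(f"pics/{n}4.png",im)
print(w2b(b,o["tool_pos"]))
for P in [(-.110,-.008,.021),(-.118,-.008,.021),(-.03,-.008,.021)]: print(delta(o,b2w(b,P)[0],np.degrees(b[2])))
E
```

```text
6.825 [-0.16091841 -0.2519416   0.14305185] 0.010132197022811866
[[-0.11721957 -0.00759959  0.10029087]]
(array([0.72, 0.03, 7.93]), array([ 0.1, -0. ,  0.1]))
(array([-0.08,  0.03,  7.93]), array([ 0.1, -0. ,  0.1]))
(array([8.72, 0.04, 7.94]), array([ 0.1, -0. ,  0.1]))
```

View pics/wrist4.png

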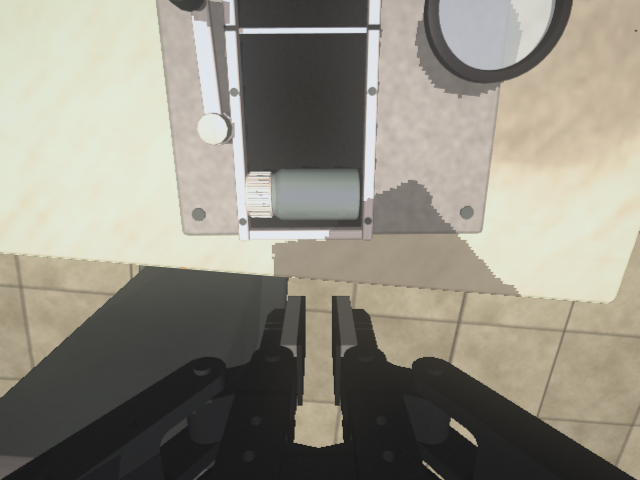

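View pics/top4.png

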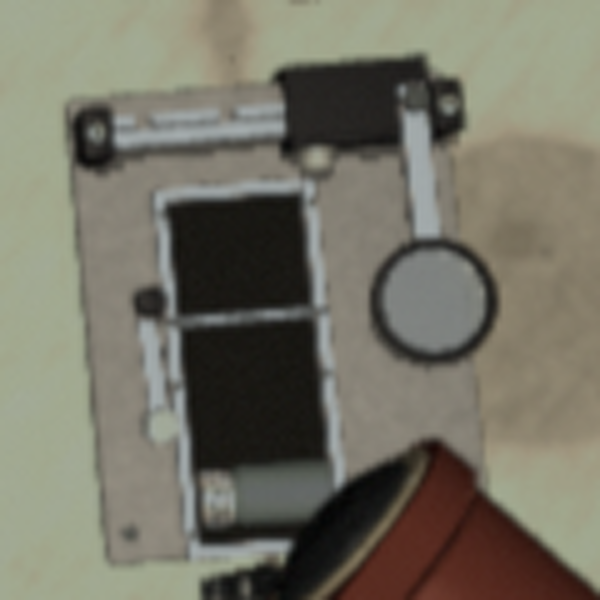

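Keeper arm now points along +x (top crop: knob (150,300), pivot (160,425)), and the vial lies square against the lane near x = -84. Lowering behind it and pushing slowly.

Call:
play_rows(
  motion=[
    [[0.76, 0, 0, 4, 0, 0, 0], [0.76, 0, 0, 7, 0, 0, 0], [0.76, 0, 0, 7.9, 0, 0, 0], [0.76, 0, 0, 7.9, 0, 0, 0], [0.76, 0.3, 0, 7.9, 0, 0, 0], [0.76, 0.6, 0, 7.9, 0, 0, 0], [0.76, 0.8, 0, 7.9, 0, 0, 0], [0.76, 1.0, 0, 7.9, 0, 0, 0], [0.76, 1.3, 0, 7.9, 0, 0, 0], [0.76, 1.6, 0, 7.9, 0, 0, 0], [0.76, 1.9, 0, 7.9, 0, 0, 0], [0.76, 2.2, 0, 7.9, 0, 0, 0], [0.76, 2.5, 0, 7.9, 0, 0, 0], [0.76, 2.8, 0, 7.9, 0, 0, 0], [0.76, 3.1, 0, 7.9, 0, 0, 0], [0.76, 3.3, 0, 7.9, 0, 0, 0], [0.76, 3.4, 0, 7.9, 0, 0, 0]],
  ],
)

```text
t: 9.05
tool_pos: [0.4111, -0.2227, 0.0215]
tool_rot: [3.137, 0.145, 0.001]
contact_force: [-0.5, -0.2, -0.1]
opening: 0.0102
```

```bash
python3 - <<'E'
from h import *
from station import ctrl
import cv2
o=ctrl.get_obs(); b=np.load("b.npy"); print(o["t"],o["contact_force"],o["opening"])
for n in ["wrist"]:
    d=ctrl.get_image(n); im=d["color"][:,:,::-1].copy()
    cv2.imwrite(f"pics/{n}5.png",im)
print(w2b(b,o["tool_pos"]))
E
```

```text
9.05 [-0.49197823 -0.19781226 -0.10661957] 0.010173828644311869
[[-0.08264787 -0.00745279  0.02148254]]
```

View pics/wrist5.png

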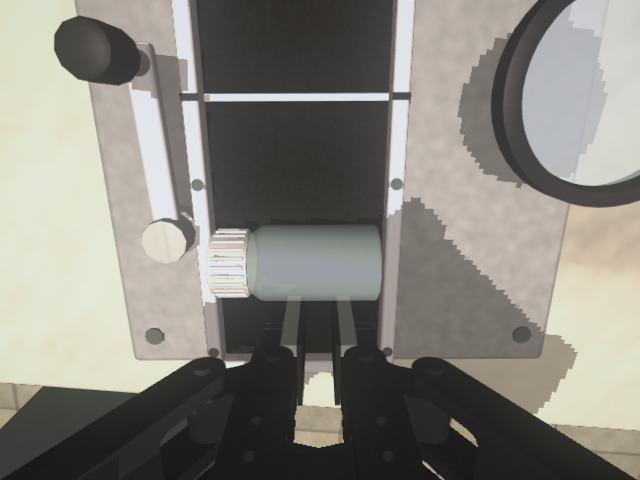

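```bash
cat >> h.py <<'E'
def vialx(d,b,uv_front,uv_rear,r=.014,z=.026):
    out=[]
    for uv,sg in((uv_front,1),(uv_rear,-1)):
        o,v=ray(d,uv); o2=w2b(b,o)[0]; c,s=np.cos(b[2]),np.sin(b[2]); vx=c*v[0]+s*v[1]; vz=v[2]
        n=np.hypot(vx,vz); xz=o2[0]+vx*(z-o2[2])/vz   # ray x at axis height
        out.append(xz-sg*r*n/abs(vz))
    return np.array(out)
E
python3 - <<'E'
from h import *
from station import ctrl
o=ctrl.get_obs(); b=np.load("b.npy"); d=ctrl.get_image("wrist")
print("vial x (front,rear edge)",vialx(d,b,(320,225),(320,300)))
print("line",w2b(b,atz(d,(298,97.5),.012)), w2b(b,atz(d,(206,98),.012)),w2b(b,atz(d,(389,97),.012)))
print(w2b(b,o["tool_pos"])[0])
E
```

```text
vial x (front,rear edge) [-0.05855216 -0.05786154]
line [[-0.00079093  0.00015319  0.012     ]] [[-0.00111128  0.03294591  0.012     ]] [[-0.00047228 -0.03227741  0.012     ]]
[-0.08256574 -0.00749201  0.02152394]
```

Call:
play_rows(
  motion=[
    [[0.76, 0.3, 0, 0, 0, 0, 0], [0.76, 0.6, 0, 0, 0, 0, 0], [0.76, 0.9, 0, 0, 0, 0, 0], [0.76, 1.2, 0, 0, 0, 0, 0], [0.76, 1.5, 0, 0, 0, 0, 0], [0.76, 1.8, 0, 0, 0, 0, 0], [0.76, 2.1, 0, 0, 0, 0, 0], [0.76, 2.4, 0, 0, 0, 0, 0], [0.76, 2.7, 0, 0, 0, 0, 0], [0.76, 3.0, 0, 0, 0, 0, 0], [0.76, 3.3, 0, 0, 0, 0, 0], [0.76, 3.6, 0, 0, 0, 0, 0], [0.76, 3.9, 0, 0, 0, 0, 0], [0.76, 4.2, 0, 0, 0, 0, 0], [0.76, 4.45, 0, 0, 0, 0, 0], [0.76, 4.65, 0, 0, 0, 0, 0], [0.76, 4.8, 0, 0, 0, 0, 0], [0.76, 4.9, 0, 0, 0, 0, 0], [0.76, 4.9, 0, 0, 0, 0, 0]],
  ],
)

```text
t: 11.52
tool_pos: [0.4599, -0.2181, 0.0215]
tool_rot: [3.137, 0.145, 0.001]
contact_force: [0.3, 1.0, -0.8]
opening: 0.01
```

```bash
python3 - <<'E'
from h import *
from station import ctrl
import cv2
o=ctrl.get_obs(); b=np.load("b.npy"); print(o["t"],o["contact_force"])
d=ctrl.get_image("wrist"); im=d["color"][:,:,::-1].copy()
cv2.imwrite("pics/w6.png",im)
print(w2b(b,o["tool_pos"]))
E
```

```text
11.525 [ 0.31500609  1.00086233 -0.83497465]
[[-0.03364118 -0.00728271  0.02151492]]
```

View pics/w6.png

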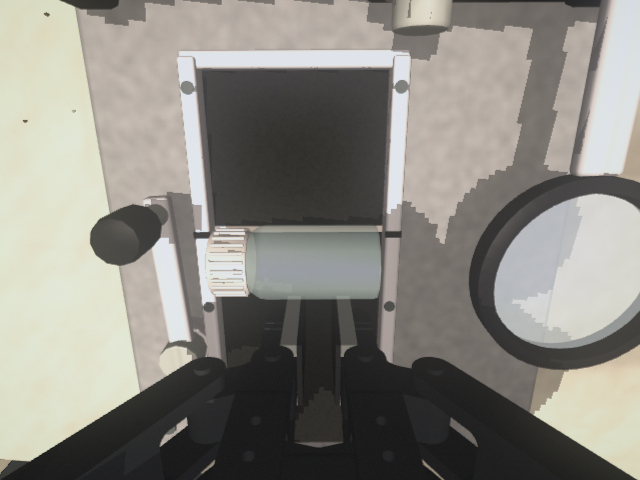

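```bash
python3 - <<'E'
from h import *
from station import ctrl
import cv2
o=ctrl.get_obs(); b=np.load("b.npy"); d=ctrl.get_image("wrist")
print("vial x",vialx(d,b,(320,227),(320,299)))
print("line notches",w2b(b,atz(d,(200,235.5),.020)),w2b(b,atz(d,(393,234.5),.020)))
print("line far px for x=0",proj(d,b2w(b,[(0,.035,.02),(0,-.035,.02)])))
im=d["color"][:,:,::-1]; cv2.imwrite("pics/w6c.png",cv2.resize(im[200:320,170:420],None,fx=3.2,fy=3.2,interpolation=cv2.INTER_CUBIC))
E
```

```text
vial x [-0.01042844 -0.00857735]
line notches [[-0.00110066  0.03722757  0.02      ]] [[-0.0004017 -0.0350846  0.02     ]]
line far px for x=0 [[205.71053786 232.71535712]
 [392.84017869 233.47442737]]
```

View pics/w6c.png

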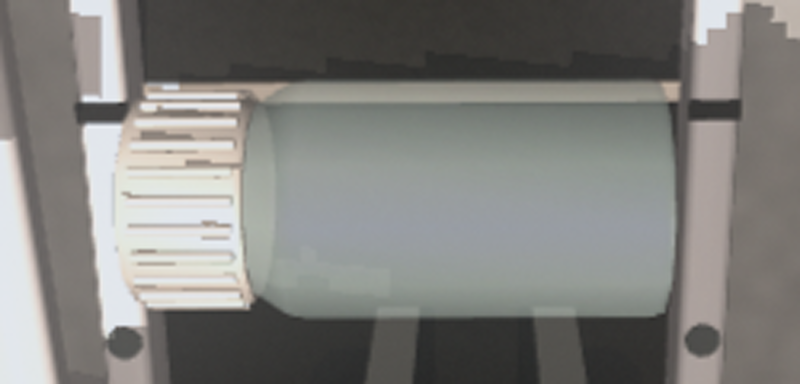

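Call:
play_rows(
  motion=[
    [[0.76, 0.2, 0, 0, 0, 0, 0], [0.76, 0.4, 0, 0, 0, 0, 0], [0.76, 0.55, 0, 0, 0, 0, 0], [0.76, 0.7, 0, 0, 0, 0, 0], [0.76, 0.8, 0, 0, 0, 0, 0], [0.76, 0.85, 0, 0, 0, 0, 0], [0.76, 0.85, 0, 0, 0, 0, 0], [0.76, 0.4, 0, 0, 0, 0, 0], [0.76, -0.8, 0, 0, 0, 0, 0], [0.76, -2, 0, 0, 0, 0, 0], [0.76, -2, 0, 0, 0, 0, 0], [0.76, -2, 0, 0, 0, 0, 0]],
  ],
)

```text
t: 13.12
tool_pos: [0.4399, -0.2202, 0.0216]
tool_rot: [3.137, 0.145, 0.002]
contact_force: [-0.2, 0.6, -0.3]
opening: 0.0098
```

```bash
python3 - <<'E'
from h import *
from station import ctrl
import cv2
o=ctrl.get_obs(); b=np.load("b.npy"); print(o["t"],o["contact_force"],w2b(b,o["tool_pos"]))
d=ctrl.get_image("wrist"); im=d["color"][:,:,::-1].copy()
cv2.imwrite("pics/w7.png",im); cv2.imwrite("pics/w7c.png",cv2.resize(im[130:250,170:420],None,fx=3.2,fy=3.2,interpolation=cv2.INTER_CUBIC))
d=ctrl.get_image("side"); im=d["color"][:,:,::-1].copy()
cv2.imwrite("pics/s7c.png",cv2.resize(im[325:450,205:365],None,fx=4.5,fy=4.5,interpolation=cv2.INTER_CUBIC))
E
```

```text
13.125 [-0.15653047  0.60711112 -0.26105027] [[-0.05377447 -0.00750196  0.02164068]]
```

View pics/w7c.png

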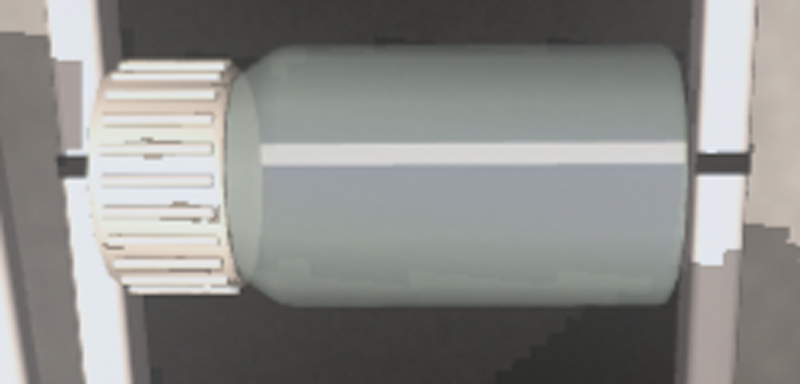

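View pics/s7c.png

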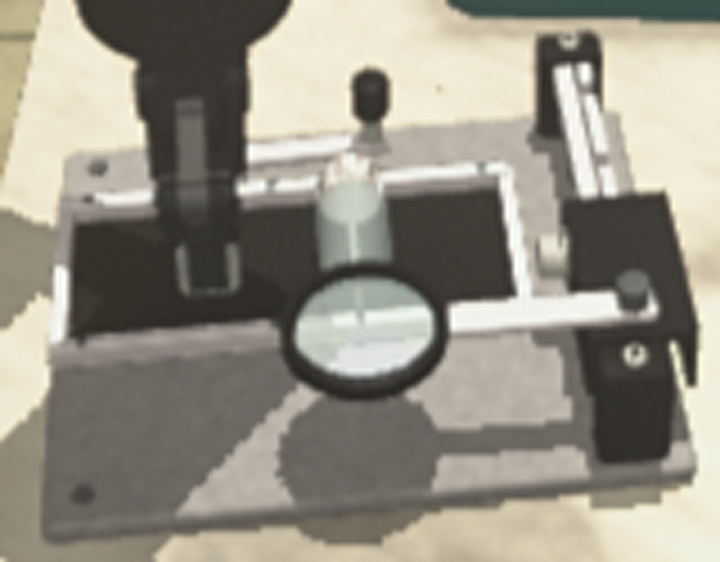

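```bash
python3 - <<'E'
from h import *
from station import ctrl
o=ctrl.get_obs(); b=np.load("b.npy"); d=ctrl.get_image("wrist")
print(d["T"][:3,3])
print("vial x",vialx(d,b,(320,144),(320,225.2)))
print("left/right",vialx(d,b,(265,144.3),(265,225.2)),vialx(d,b,(375,144),(375,225.2)))
print("line notches",w2b(b,atz(d,(192,181.7),.020)),w2b(b,atz(d,(396,180.8),.020)))
print("line thru glass",w2b(b,atz(d,(320,178),.012)))
E
```

```text
[ 0.5176557  -0.21260385  0.16386054]
vial x [-0.00076993 -0.00045853]
left/right [-0.00095203 -0.00053791] [-0.00068686 -0.00037911]
line notches [[-0.00065751  0.03820056  0.02      ]] [[-1.43220819e-05 -3.51854820e-02  2.00000000e-02]]
line thru glass [[-0.00042857 -0.00789011  0.012     ]]
```

Vial is on the line: measured x = -0.6 mm against the line at about -0.4 mm, and square. Next the carriage.

```bash
python3 - <<'E'
from h import *
from station import ctrl
b=np.load("b.npy"); o=ctrl.get_obs(); print(o["t"],o["q"].round(2))
for P in [(.096,-.036,.13)]: print(delta(o,b2w(b,P)[0],np.degrees(b[2])-90))
E
```

```text
13.275 [-0.61 -0.03  2.07 -0.    1.1   0.86]
(array([ 14.95,   2.93, -10.81]), array([ 0. , -0.1, 90.2]))
```

Call:
play_rows(
  motion=[
    [[0.76, 0, 0, -4, 0, 0, 0], [0.76, 0, 0, -9, 0, 0, 0], [0.3, 0, 0, -11, 0, 0, 10], [0, 2, 0.5, -11, 0, 0, 20], [-0.2, 5, 1, -11, 0, 0, 30], [-0.44, 8, 1.5, -11, 0, 0, 40], [-0.44, 11, 2, -11, 0, 0, 50], [-0.44, 13, 2.5, -11, 0, 0, 60], [-0.44, 14.9, 2.9, -11, 0, 0, 70], [-0.44, 14.9, 2.9, -11, 0, 0, 80], [-0.44, 14.9, 2.9, -10.8, 0, 0, 90], [-0.44, 14.9, 2.9, -10.8, 0, 0, 90]],
  ],
)

```text
t: 14.78
tool_pos: [0.5912, -0.2348, 0.1294]
tool_rot: [2.324, -2.113, 0.002]
contact_force: [0.6, -0.5, 0.1]
opening: 0.0612
```

```bash
python3 - <<'E'
from h import *
from station import ctrl
import cv2
o=ctrl.get_obs(); b=np.load("b.npy"); print(o["t"],o["opening"],o["q"].round(2),w2b(b,o["tool_pos"]))
d=ctrl.get_image("wrist"); im=d["color"][:,:,::-1].copy()
cv2.imwrite("pics/w8.png",im)
print(proj(d,b2w(b,[(.097,-.036,.042),(.069,-.036,.042),(.118,-.036,.042),(.166,-.043,0),(.175,.04,0)])).round(0))
E
```

```text
14.775 0.06120899227457786 [-0.49  0.16  1.67 -0.    1.31  2.55] [[ 0.09562891 -0.03553607  0.129376  ]]
[[315. 245.]
 [361. 245.]
 [280. 245.]
 [217. 215.]
 [212. 321.]]
```

View pics/w8.png

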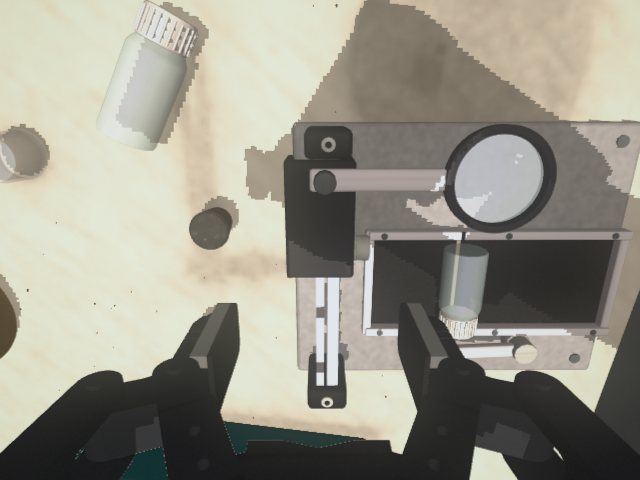

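```bash
python3 - <<'E'
import cv2
a=cv2.imread("pics/w8.png")
cv2.imwrite("pics/w8c.png",cv2.resize(a[140:300,180:400],None,fx=3.6,fy=3.6,interpolation=cv2.INTER_CUBIC))
E
```

```text
(no output)
```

View pics/w8c.png

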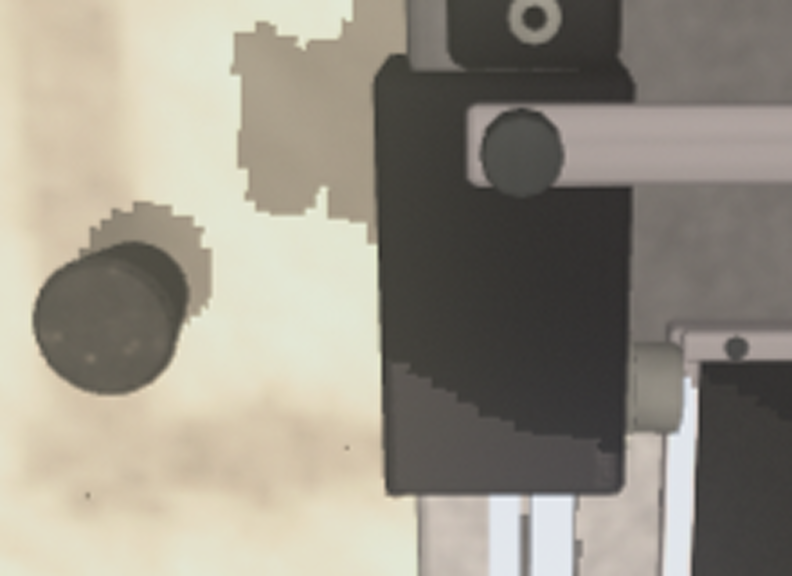

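```bash
python3 - <<'E'
from h import *
from station import ctrl
b=np.load("b.npy"); o=ctrl.get_obs(); d=ctrl.get_image("wrist")
c=lambda u,v:(180+u/3.6,140+v/3.6)
for n,uv,z in [("heel top at grip",c(382,390),.057),("heel @42",c(382,390),.042),("near face top",c(628,390),.057),("near end top left",c(387,492),.057),("near end right",c(622,492),.057),("btn face",c(684,389),.042),("small foot near",c(150,300),.0),("small bottom-right edge",c(187,285),.0),("small top right",c(172,320),.02),
 ("loupe arm root ctr",c(522,152),.066),("lenscentre",(499.5,178),.058),("line vialR fence", (461,237),.02),("line", (462,331),.02), ("vial",(465,280),.026)]:
    print(n,w2b(b,atz(d,uv,z))[0].round(4))
print(delta(o,b2w(b,(.096,-.036,.06))[0],np.degrees(b[2])-90))
E
```

```text
heel top at grip [ 0.1131 -0.0389  0.057 ]
heel @42 [ 0.1144 -0.0336  0.042 ]
near face top [ 0.0744 -0.0392  0.057 ]
near end top left [ 0.1126 -0.0215  0.057 ]
near end right [ 0.0748 -0.0218  0.057 ]
btn face [ 0.0636 -0.0342  0.042 ]
small foot near [ 0.1629 -0.0371  0.    ]
small bottom-right edge [ 0.1555 -0.0402  0.    ]
small top right [ 0.1542 -0.0391  0.02  ]
loupe arm root ctr [ 0.0917 -0.0783  0.066 ]
lenscentre [-0.0014 -0.0799  0.058 ]
line vialR fence [ 0.0011 -0.0348  0.02  ]
line [-0.0078  0.0353  0.02  ]
vial [-0.0028 -0.0067  0.026 ]
(array([ 0.03, -0.03,  6.96]), array([-0. , -0.1,  0.4]))
```

Call:
play_rows(
  motion=[
    [[-0.44, 0, 0.36, 3, 0, 0, 0.4], [-0.44, 0, 0.36, 6, 0, 0, 0.4], [-0.44, 0, 0.36, 8.5, 0, 0, 0.4], [-0.44, 0, 0.36, 10.2, 0, 0, 0.4], [-0.44, 0, 0.36, 10.7, 0, 0, 0.4], [-0.44, 0, 0.36, 10.7, 0, 0, 0.4]],
  ],
)

```text
t: 15.62
tool_pos: [0.5881, -0.2356, 0.0231]
tool_rot: [2.318, -2.12, 0.004]
contact_force: [-0.1, 0.0, -0.5]
opening: 0.0616
```

```bash
python3 - <<'E'
from h import *
from station import ctrl
import cv2
o=ctrl.get_obs(); b=np.load("b.npy"); print(o["t"],o["opening"],o["contact_force"],w2b(b,o["tool_pos"]))
d=ctrl.get_image("wrist"); im=d["color"][:,:,::-1].copy()
cv2.imwrite("pics/w9.png",im)
E
```

```text
15.625 0.061625934981692485 [-0.14367986  0.01123543 -0.46990591] [[ 0.09243761 -0.03605095  0.02314715]]
```

View pics/w9.png

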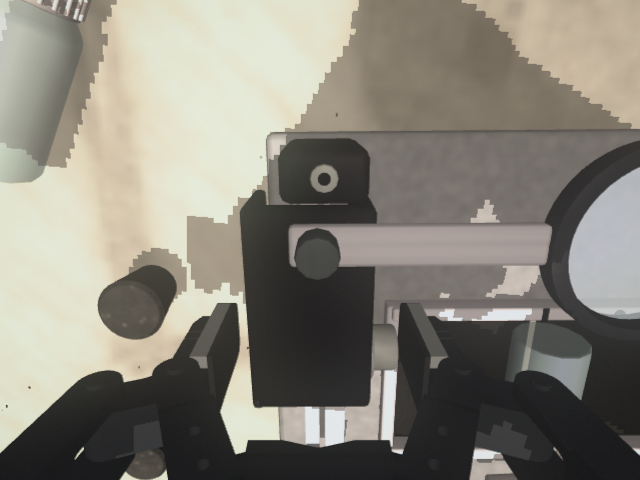

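Fingers straddle the carriage with the pads level with the button at (384,347). Closing with 25 N.

Call:
play_rows(
  motion=[
    [[-0.1, 0, 0, 0, 0, 0, 0], [0.1, 0, 0, 0, 0, 0, 0], [0.4, 0, 0, 0, 0, 0, 0], [0.6, 0, 0, 0, 0, 0, 0], [0.6, 0, 0, 0, 0, 0, 0], [0.6, 0, 0, 0, 0, 0, 0]],
  ],
  newtons=25,
)

```text
t: 16.42
tool_pos: [0.5893, -0.2361, 0.0255]
tool_rot: [-2.318, 2.12, -0.008]
contact_force: [-1.0, 1.8, 5.9]
opening: 0.0414
```

```bash
python3 - <<'E'
from h import *
from station import ctrl
import cv2
o=ctrl.get_obs(); b=np.load("b.npy"); print(o["t"],o["opening"],o["contact_force"],o["wrist_torque"],w2b(b,o["tool_pos"]))
d=ctrl.get_image("wrist"); im=d["color"][:,:,::-1].copy()
cv2.imwrite("pics/w10.png",im)
for y in (.044,.046): print(delta(o,b2w(b,w2b(b,o["tool_pos"])+[[0,y+.036,0]])[0],np.degrees(b[2])-90))
E
```

```text
16.425 0.04142033004371056 [-0.97568453  1.84970134  5.85843598] [0.28684835 0.60551361 0.20697425] [[ 0.09361761 -0.03665234  0.0254638 ]]
(array([-8.  , -0.  , -0.03]), array([-0.2, -0.2,  0. ]))
(array([-8.2 , -0.  , -0.03]), array([-0.2, -0.2,  0. ]))
```

View pics/w10.png

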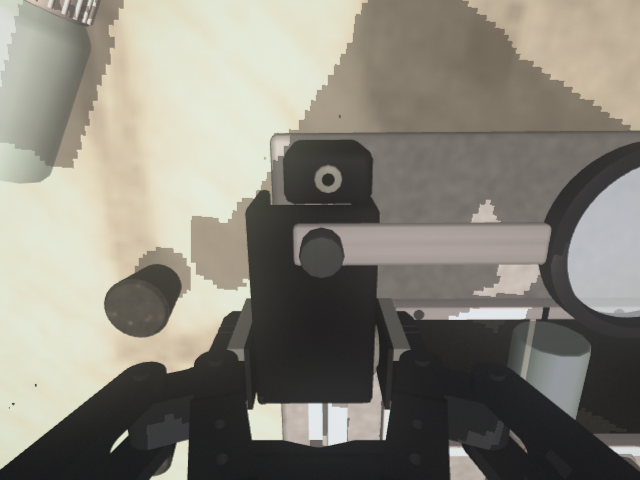

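Opening is 41 mm, so the button is fully pressed in. Sliding 80 mm along +y.

Call:
play_rows(
  motion=[
    [[0.6, -0.3, 0, 0, 0, 0, 0], [0.6, -0.7, 0, 0, 0, 0, 0], [0.6, -1.2, 0, 0, 0, 0, 0], [0.6, -1.7, 0, 0, 0, 0, 0], [0.6, -2.2, 0, 0, 0, 0, 0], [0.6, -2.7, 0, 0, 0, 0, 0], [0.6, -3.2, 0, 0, 0, 0, 0], [0.6, -3.7, 0, 0, 0, 0, 0], [0.6, -4.2, 0, 0, 0, 0, 0], [0.6, -4.7, 0, 0, 0, 0, 0], [0.6, -5.2, 0, 0, 0, 0, 0], [0.6, -5.7, 0, 0, 0, 0, 0], [0.6, -6.2, 0, 0, 0, 0, 0], [0.6, -6.7, 0, 0, 0, 0, 0], [0.6, -7.2, 0, 0, 0, 0, 0], [0.6, -7.6, 0, 0, 0, 0, 0], [0.6, -7.9, 0, 0, 0, 0, 0], [0.6, -8.0, 0, 0, 0, 0, 0], [0.6, -8.0, 0, 0, 0, 0, 0]],
  ],
)

```text
t: 18.85
tool_pos: [0.5816, -0.1564, 0.0255]
tool_rot: [2.318, -2.119, 0.007]
contact_force: [-5.7, -2.0, 6.1]
opening: 0.0411
```

```bash
python3 - <<'E'
from h import *
from station import ctrl
import cv2
o=ctrl.get_obs(); b=np.load("b.npy"); print(o["t"],o["opening"],o["contact_force"],o["wrist_torque"],w2b(b,o["tool_pos"]))
d=ctrl.get_image("wrist"); im=d["color"][:,:,::-1].copy()
cv2.imwrite("pics/w11.png",im)
d=ctrl.get_image("side"); im=d["color"][:,:,::-1].copy()
cv2.imwrite("pics/s11c.png",cv2.resize(im[325:450,205:365],None,fx=4.5,fy=4.5,interpolation=cv2.INTER_CUBIC))
E
```

```text
18.85 0.041120922168333685 [-5.72764753 -1.96938128  6.0722572 ] [-0.27693042  1.25021541  0.18149337] [[0.09301367 0.04338913 0.02547988]]
```

View pics/w11.png

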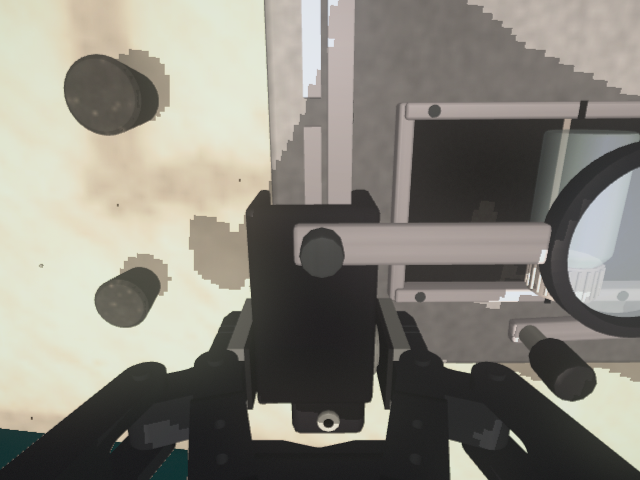

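View pics/s11c.png

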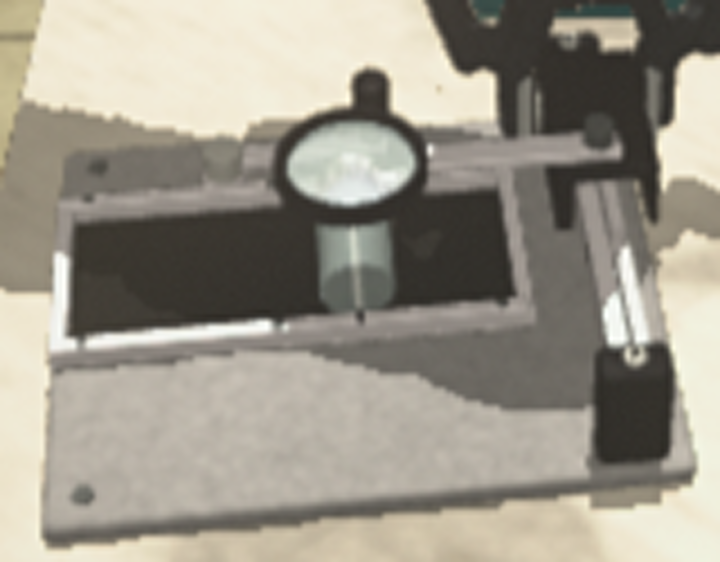

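Call:
play_rows(
  motion=[
    [[0.2, 0, 0, 0, 0, 0, 0], [0, 0, 0, 0, 0, 0, 0], [-0.2, 0, 0, 0, 0, 0, 0], [-0.44, 0, 0, 0, 0, 0, 0], [-0.44, 0, 0, 0, 0, 0, 0]],
  ],
)

```text
t: 19.58
tool_pos: [0.5822, -0.1559, 0.0254]
tool_rot: [-2.318, 2.119, -0.008]
contact_force: [0.3, -0.2, 0.6]
opening: 0.0614
```

```bash
python3 - <<'E'
from h import *
from station import ctrl
import cv2
o=ctrl.get_obs(); b=np.load("b.npy"); print(o["t"],o["opening"],o["contact_force"],w2b(b,o["tool_pos"]))
d=ctrl.get_image("wrist"); im=d["color"][:,:,::-1].copy()
cv2.imwrite("pics/w12.png",im)
E
```

```text
19.575 0.06140129019454869 [ 0.32806006 -0.15305714  0.6417247 ] [[0.09366269 0.04382026 0.02535948]]
```

View pics/w12.png

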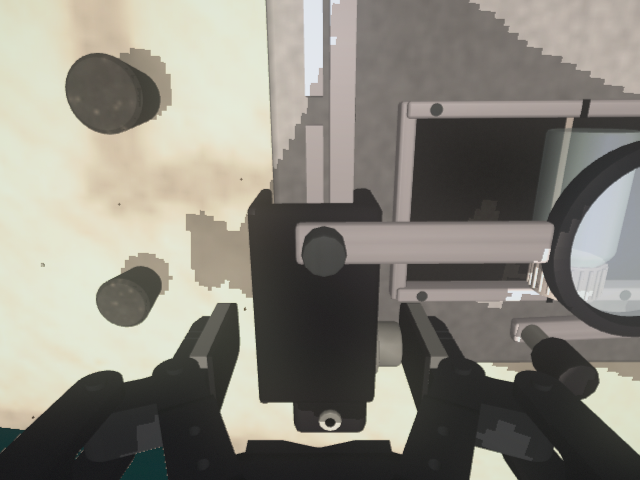

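```bash
python3 - <<'E'
import cv2,numpy as np
A=[cv2.resize(cv2.imread(f"pics/{n}.png")[300:390,330:450],None,fx=4,fy=4,interpolation=cv2.INTER_CUBIC) for n in("w9","w12")]
cv2.imwrite("pics/cmp.png",np.vstack(A) if 0 else cv2.resize(np.hstack(A),(800,300)))
E
```

```text
(no output)
```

View pics/cmp.png

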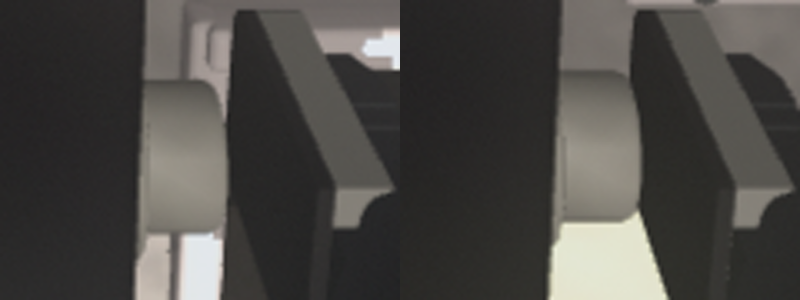

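Call:
play_rows(
  motion=[
    [[-0.44, 0, 0.17, 0, 0, 0, 0], [-0.44, 0, 0.17, -0.5, 0, 0, 0], [-0.44, 0, 0.17, -3, 0, 0, 0], [-0.44, 0, 0.17, -7, 0, 0, 0], [-0.44, 0, 0.17, -12, 0, 0, 0], [-0.44, 0, 2, -16, 0, 0, 0], [-0.44, 1, 6, -18, 0, 0, 0], [-0.44, 2, 11, -20, 0, 0, 0], [-0.44, 3, 16, -20, 0, 0, 0], [-0.44, 4, 20, -20, 0, 0, 0], [-0.44, 4, 20, -20, 0, 0, 0], [-0.44, 4, 20, -20, 0, 0, 0]],
  ],
)

```text
t: 21.12
tool_pos: [0.3861, -0.2132, 0.2254]
tool_rot: [-2.318, 2.119, -0.01]
contact_force: [0.9, -1.0, -0.3]
opening: 0.0612
```

```bash
python3 - <<'E'
from h import *
from station import ctrl
import cv2
o=ctrl.get_obs(); b=np.load("b.npy"); print(o["t"],o["contact_force"],o["tool_pos"])
t=ctrl.get_image("top")["color"][:,:,::-1]; s=ctrl.get_image("side")["color"][:,:,::-1]; w=ctrl.get_image("wrist")
cv2.imwrite("pics/t13c.png",cv2.resize(t[205:345,350:470],None,fx=4,fy=4,interpolation=cv2.INTER_CUBIC))
cv2.imwrite("pics/s13c.png",cv2.resize(s[325:450,205:400],None,fx=4,fy=4,interpolation=cv2.INTER_CUBIC)); cv2.imwrite("pics/w13.png",w["color"][:,:,::-1])
E
```

```text
21.125 [ 0.87308935 -1.02852271 -0.32791828] [ 0.38614595 -0.21322597  0.22542149]
```

View pics/t13c.png

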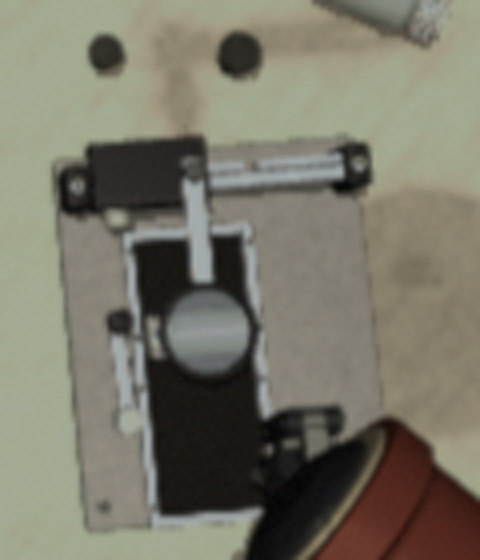

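View pics/s13c.png

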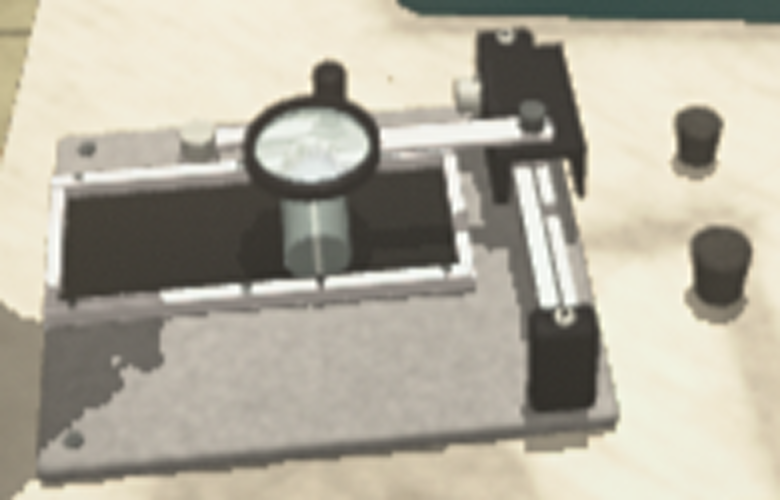

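View pics/w13.png

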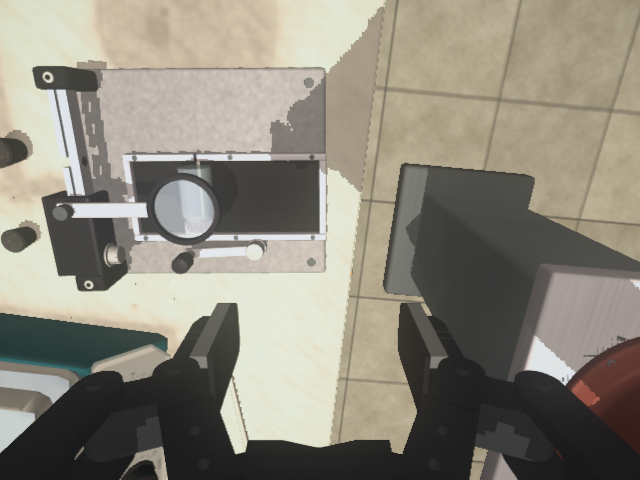

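```bash
python3 - <<'E'
from station import ctrl
print(ctrl.finish_job())
E
```

```text
the job is handed in; nothing more can be done
None
```

The vial is on the white line under the loupe, and the job is handed in after about 21 s of the 61 s allowed. `finish_job` reports no verdict, so the results below come from my own checks.

- **Keeper:** I dragged the knob along its arc with loosely open fingers. In the top and wrist pictures the arm now points along +x, at roughly 1.6 rad (target over 1.25).
- **Vial:** I rolled it with slow side pushes of the nearly shut fingers, without lifting or squeezing. The wrist camera put its axis at x ≈ -0.6 mm with the line at ≈ -0.4 mm, square to the lane. In the final side picture it still lies centred on the line.
- **Carriage:** I squeezed the button fully in (finger opening 41 mm), slid the carriage 80 mm and released it. The loupe stands over the vial, and the button sticks out as far as it did before I pressed it.
- **Surroundings:** Both stoppers appear to stand where they were. I did not re-measure the steel rod, but the arm only passed well above it. The gripper ended about 0.2 m back and 0.22 m up, touching nothing.

One disagreement: my first board position, from the top and side cameras, differed from the wrist camera's by about 2 mm. I used a value in between, and set the vial against the line within a single wrist picture.

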